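Put the spice jar away in the chest with a stayed lid

TASK

Put the spice jar that stands out on the worktop away in the wooden chest and shut the chest again. Raise the lid by its tab until the folding stay on the right-hand side straightens, snaps over and holds the lid without you, without forcing the lid against the stay; then set the jar down upright on the chest's floor, clear of the stay. Last, push the stay's knuckle back through the straight until it stays folded with the lid still up, take the tab and lower the lid gently until it is fully shut; never let the lid or the jar drop, and leave the other things as they are.

Things in the scene. Friction and masses are not known exactly. Their poses are not given: they have to be found in the camera images.
- chest: Light wooden spice chest, fixed: 180 mm deep (x), 280 wide (y), rim 125 high, walls 12. Origin: middle of its underside; x points to the back (hinge side), y left, z up; its yaw varies. The wall cupboard behind it has its front at world x 0.60 and its underside 0.62 m up, so lean the gripper back towards the robot when high up at the chest.
- chest_floor (a point): Middle of the chest's flat inner floor, 14 mm above the chest's origin. Inside, x runs -78 to 78 mm and y -128 to 128 mm from here. Two spice jars stand along the left wall (y about 92); the stay sweeps the strip along the right wall (y below -85 mm), which must stay free. A good place for the jar: x -32, y -8 mm.
- chest_hinge (a point): Point on the lid's hinge axis, in the middle of the chest's back top edge: 90 mm behind the chest's origin, 125 mm up. The axis runs along the chest's y.
- lid (a joint): Lid angle, rad: 0 shut, grows as it opens. A board 184 mm from hinge to front edge, 286 wide, 12 thick, 0.5 kg, on stiff hinges: it stays where it is left above about 1.1 rad, falls shut when let go much lower. Raising takes about 4 N at the tab. The straight stay stops it at 1.24 to 1.42 rad, different each time; locked it stands 0.03 rad lower.
- lid_tab (a point): Grip point of the lid's pull tab, a darker wooden tongue in the middle of the front edge: 24 mm wide (along the hinge axis), 10 thick, standing out 34 with a round end. The point is 12 mm from its end, 206 mm from the hinge axis along the lid, 6 mm above the lid's underside. Pinched across its width it can turn between the pads as the lid swings; with the lid up it points up.
- stay_elbow (a joint): Bend of the folding stay's knuckle, rad: near 0 with the lid shut, 2.75 straight, 3.15 locked over centre. A light spring draws it over once the lid is within 0.015 rad of the straight stop and the pull on the lid is eased. Pushed back it springs into lock again unless brought below 2.3; at 2.0 the lid is 0.1 rad lower and still stands by its stiff hinges; far beyond, the lid falls.
- stay_knuckle (a point): Middle of the brass thumb boss on the stay's knuckle: 18 mm across, 24 long along the chest's y, 24 mm in from the inner right-hand wall. Locked, it stands about 53 mm above the rim and bulges to the robot's side of the straight line; about 3 N backward and down (0.8 back, 0.6 down) breaks the joint, and some 30 mm of travel, on a circle of 77 mm about stay_pivot, leaves it folded.
- stay_pivot (a point): Lower end pin of the stay, 14 mm below the rim on the inside of the right-hand wall. It is clamped in a slotted brass plate, 36 to 60 mm in front of the chest's origin, differently each time, which sets the angle where the stay goes straight. It slips along the slot if the lid is forced up against the straight stay, or down against the locked one, with over about 15 N at the tab.
- spice_jar_3: The spice jar to put away: clear round jar with a dark brown cap, 44 mm across, 96 mm tall, about 0.11 kg, standing on the worktop to the left of the chest. Origin: middle of its underside, z up.
- spice_jar_1: Spice jar with a red cap, 45 mm across, 106 mm tall, standing in the chest at the left wall, front.
- spice_jar_2: Spice jar with a green cap, 46 mm across, 106 mm tall, standing in the chest at the left wall, back.
- jar_1: Wider jar with a red lid, 58x62 mm, 86 mm tall, standing behind the spice jar's place. Leave it alone.
- egg_timer: White and red round egg timer, 67 mm across, 56 mm tall, on the worktop at the left. Leave it alone.
- teaspoon_1: Teaspoon, 137 mm long, lying to the right of the chest. Leave it alone.
Mind the look-alikes: they are no part of the job. What is shaped like the spice_jar_3 but purple is not meant.

How it is judged:
By the outcome, as a careful person would: the job done as asked, in the order asked, and still so for the second after the job is handed in, with the robot touching nothing.
It also fails if it takes over 72 s, if anything falls off the work surface, if the arm or the gripper's body presses on something with over 40 N, if the wrist force passes 120 N, or if a joint passes its speed limit or range.

ROBOT

A 6-joint arm with a two-finger parallel gripper is mounted at the origin on a cart in front of the work surface, level with it; the furniture and walls round the work are solid. World frame = base frame: x ahead of the robot, y to its left, z up, the work surface at z = 0. Lengths are in m, angles in rad, forces in N, time in s.
With the tool pointing down it reaches from about 0.325 to 0.875 m from the base axis. Payload 4.4 kg.
Tool frame: the origin (TCP) lies between the finger pads; the fingertips stand 14 mm ahead of it and the grasp point (between the pads) lies 5 mm behind it; z points along the fingers, y is the line along which they close (so a half turn about z gives the same grasp; the last joint's range is limited). The gripper opens to 85 mm and grips with 20 to 120 N. Pads are 22 mm wide; open, the fingers measure 114 mm over their backs; the gripper's body (76 mm by 85 mm) begins 54 mm behind the grasp point. The pads swing forward as they close: fully open they stand 13 mm farther back than shut.
Start: joints at [-0.15, 0.207, 1.542, -0, 1.393, -0.15], TCP at [0.575, -0, 0.245] pointing down, gripper open.
Joint ranges: [-2.73, 2.73], [-0.86, 2.22], [0.23, 2.46], [-1.11, 4.25], [0.08, 2.63], [-2.82, 2.82]. Speed limits (rad/s): [2.79, 2.79, 3.14, 3.14, 3.14, 3.14].

INTERFACE

Orientations are given as a unit quaternion [x, y, z, w].
In Python, from cell import manip gives the robot as it stands.
- The arm moves only by the tool step_arm, never from a script. Its argument "commands" is a list that holds one entry, the list of rows, each a list of 4 numbers: the shift along the tool's x, y, z in units of 25 mm (1.0 is 25 mm), then the turn about the tool's z in units of 8 degrees (1.0 is 8 degrees). A call has 1 to 12 rows; each row shifts and turns the commanded pose from where the row before left it, along the tool's axes as they then stand; what a row does not reach is not made up. A row lasts 1/10 s, in which the tool goes at most 50 mm and 8.59 degrees, less where a joint would pass 70% of its speed; a pose out of reach is approached as far as the arm can. A call is refused whole if a number of a shift passes 1 or a number of a turn 1, either way. A call with a gripper value outside its range is refused whole. "hand" is the closure, from 0 (fully open) to 1 (shut), set as the call begins (left out, the last holds). The fingers move at their own pace and stop on an object; "squeeze" is the grip in N (left out, the last holds). Time passes only in rows, so rows that do not move let the fingers close. It gives the time, the measured TCP pose, the force, the opening and the grip force at its end, in the units of the state.
- manip.state(): the state, without advancing time (a new reading comes with each control period).
- manip.get_image(name): name is "scene" or "side" or "wrist"; returns a dict with "frame" (400x640x3 uint8, red, green, blue), "K" (3x3 intrinsics, pixels), "k1" (the pictures are not rectified: a ray, as slopes to the right and down, at radius r is drawn at 1 + k1 r^2 times it, then the intrinsics apply), "rvec" (rotation vector, rad) and "tvec" (3), from world to camera coordinates, as OpenCV has them. Camera axes: x right, y down, z forward; pixel columns grow to the right and rows downward; lengths in m; the calibration is good to about 2 mm. A picture is of the moment at which its call begins. There is no depth.
- manip.hand_in(): hands the job in; it is judged then, once.
The state is a dict: "time_s": time; "q": joint angles; "qd": joint speeds; "effort": joint torques, N m; "tcp_pos": TCP position; "tcp_rot": TCP orientation; "force": force on the tool from outside, world axes, zero at the start; "moment": the same for the moment, N m; "finger_gap": finger opening in m; "grasp_force": force on a finger pad.
Only numpy, scipy, OpenCV 4.12 (cv2) and the standard library are available. Lean on these libraries where they do the work, as an engineer would, in place of code of your own. Each camera call takes 0.05 s, during which the arm holds its last target. There are 200 camera calls.

## Working session

There is one attempt and no reset: what is moved stays moved. The work goes in short steps, Python scripts to look and compute and a tool call to move; the robot and the scene stay as the last step left them, time stands still between calls to the robot, and variables do not carry over. Pictures are saved under pics/ and viewed, at most 13 in all, crops included, and the job is handed in when it is done.

Besides the shell and the picture viewer there is one more tool, called as name(argument=value, ...), one argument or row to a line, values as JSON. step_arm: Moves the arm, as the interface text tells. Its arguments: {"type":"object","properties":{"commands":{"type":"array"},"hand":{"type":"number"},"squeeze":{"type":"number"}},"required":["commands"]}

```bash
ls; mkdir -p pics
cat > h.py <<'E'
import numpy as np, cv2
from cell import manip
from scipy.spatial.transform import Rotation as R
def grab(n,save=None):
    im=manip.get_image(n)
    if save: cv2.imwrite('pics/'+save,im['frame'][:,:,::-1])
    return im
def cam(im):
    return cv2.Rodrigues(np.array(im['rvec'],float))[0],np.array(im['tvec'],float),np.array(im['K'],float),float(im['k1'])
def ray(im,px):
    Rm,t,K,k=cam(im)
    d=np.array([(px[0]-K[0,2])/K[0,0],(px[1]-K[1,2])/K[1,1]]);u=d.copy()
    for _ in range(30): u=d/(1+k*(u@u))
    v=Rm.T@np.array([u[0],u[1],1]);return -Rm.T@t,v/np.linalg.norm(v)
def plane(im,px,z):
    o,v=ray(im,px);return o+v*(z-o[2])/v[2]
def tri(a,pa,b,pb):
    o1,v1=ray(a,pa);o2,v2=ray(b,pb)
    s=np.linalg.lstsq(np.c_[v1,-v2],o2-o1,rcond=None)[0]
    p,q=o1+s[0]*v1,o2+s[1]*v2;return (p+q)/2,np.linalg.norm(p-q)
def proj(im,P):
    Rm,t,K,k=cam(im);c=Rm@np.array(P,float)+t;u=c[:2]/c[2];u=u*(1+k*(u@u))
    return np.array([K[0,0]*u[0]+K[0,2],K[1,1]*u[1]+K[1,2]])
def chest(o,yaw,p): # chest frame -> world
    c,s=np.cos(yaw),np.sin(yaw);return np.array([o[0]+c*p[0]-s*p[1],o[1]+s*p[0]+c*p[1],p[2]])
def show():
    s=manip.state();print(round(s['time_s'],2),np.round(s['tcp_pos'],4),np.round(R.from_quat(s['tcp_rot']).as_matrix(),3).tolist(),np.round(s['force'],1),s['finger_gap'],s['grasp_force'],np.round(s['q'],3))
E
python3 - <<'E'
from h import *
a=grab('scene','scene0.png');b=grab('side','side0.png');w=grab('wrist')
for i in (a,b):
    Rm,t,K,k=cam(i);print(-Rm.T@t,Rm[2],K[0,0],k)
show()
E
```

```text
pics
[ 0.08949693 -0.3183423   1.03002029] [ 0.43174914  0.28952859 -0.85426335] 391.75464184675866 -0.0956597409516503
[0.06101817 0.72989295 1.55198315] [ 0.29212981 -0.44542185 -0.84632119] 496.972680979383 -0.15126341372079136
0.15 [5.744e-01 1.000e-04 2.443e-01] [[0.0, 1.0, -0.002], [1.0, -0.0, 0.0], [0.0, -0.002, -1.0]] [ 0.6  0.  -0.3] 0.08547224290226062 0.0 [-0.151  0.207  1.543  0.     1.394 -0.151]
```

View pics/scene0.png

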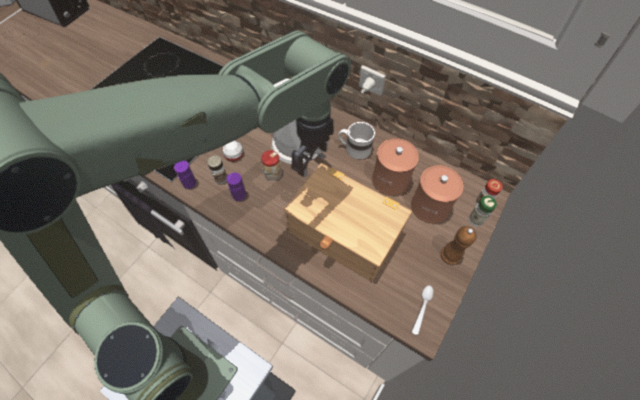

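View pics/side0.png

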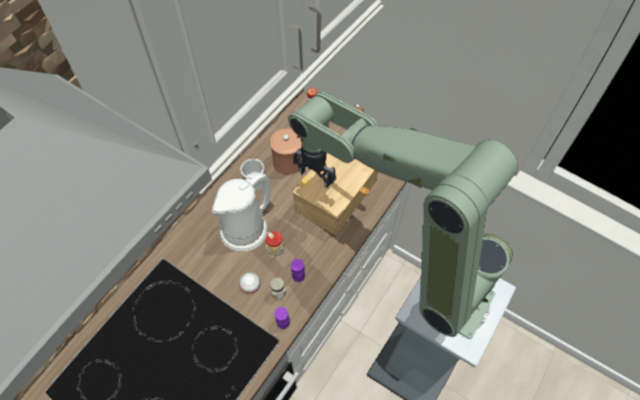

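Scene view: chest with its lid shut, corners near (287,210), (380,265), (410,212), (325,170), tab at (326,242). Candidates for the jar are the clear one with a dark cap at (216,168), purple ones at (185,175) and (236,186), the red-lidded jar at (271,163), and red and green jars far right. My choice is (216,168), which is (278,288) in the side view. I'll check it in a close crop.

Run:
```python
from h import *
a=cv2.imread('pics/scene0.png');b=cv2.imread('pics/side0.png')
A=cv2.resize(a[140:300,160:420],None,fx=3,fy=3,interpolation=cv2.INTER_CUBIC)[:, :780]
cv2.imwrite('pics/c1.png',A)
B=cv2.resize(b[150:340,230:400],None,fx=3.1,fy=3.1,interpolation=cv2.INTER_CUBIC)
cv2.imwrite('pics/c2.png',B);print(A.shape,B.shape)
```

```text
(480, 780, 3) (589, 527, 3)
```

View pics/c1.png

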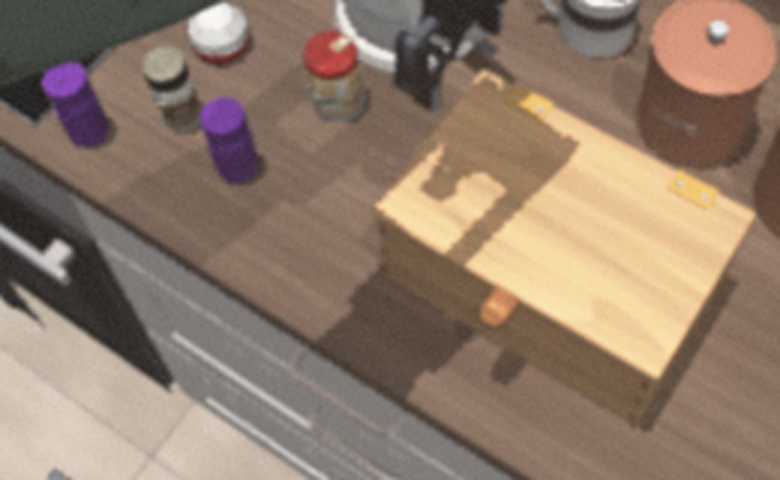

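View pics/c2.png

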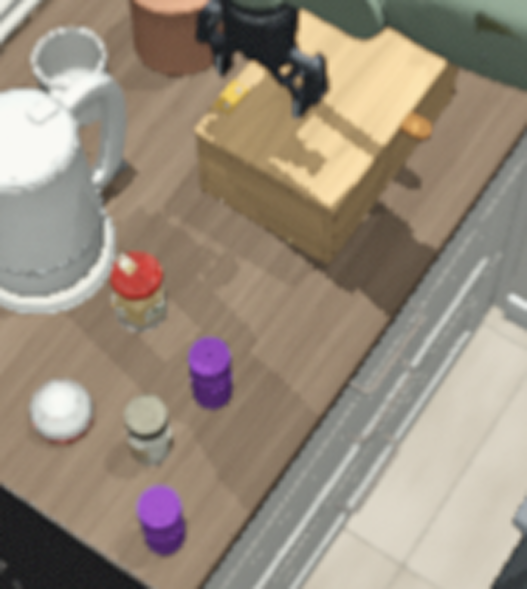

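c1 shows a clear jar with a dark cap, cap top at crop (165,65), standing between two purple look-alikes. c2 shows the same jar with its cap at (146,414). The lid corners in c1 are (378,209), (658,375), (754,215) and (485,72), and the tab is near (498,306).

Run:
```python
from h import *
a=grab('scene');b=grab('side')
f=lambda p:np.array(p)/3+np.array([160,140])-1/3
g=lambda p:np.array(p)/3.1+np.array([230,150])-1/3
P=[plane(a,f(p),.137) for p in [(378,209),(658,375),(754,215),(485,72)]]
for p in P: print(p.round(4))
print([np.linalg.norm(P[i]-P[(i+1)%4]).round(4) for i in range(4)])
fl,fr,br,bl=P
print('yaws',[np.degrees(np.arctan2(-v[0],v[1])).round(2) for v in (fl-fr,bl-br)],[np.degrees(np.arctan2(v[1],v[0])).round(2) for v in (bl-fl,br-fr)])
print('side corners',[plane(b,g(p),.137).round(4) for p in [(331,208),(198,131)]],'base',plane(b,g((329,265)),0))
print('fr base',plane(a,f((641,425)),0))
print('tab end scene',plane(a,f((497,308)),.131),'side',plane(b,g((416,126)),.131))
print('jar',plane(a,f((165,64)),.096),plane(b,g((146,414)),.096),tri(a,f((165,64)),b,g((146,414))))
for n,c1,c2 in [('red',(331,54),(137,274)),('purR',(222,113),(210,356)),('purL',(66,79),(160,501)),('timer',(218,30),(61,408))]: print(n,tri(a,f(c1),b,g(c2)))
```

```text
[0.4713 0.0175 0.137 ]
[ 0.4697 -0.2605  0.137 ]
[ 0.6464 -0.2604  0.137 ]
[0.6466 0.019  0.137 ]
[np.float64(0.278), np.float64(0.1768), np.float64(0.2794), np.float64(0.1754)]
yaws [np.float64(-0.33), np.float64(-0.04)] [np.float64(0.49), np.float64(0.04)]
side corners [array([0.473 , 0.0224, 0.137 ]), array([0.6464, 0.0227, 0.137 ])] base [0.47378212 0.01787585 0.        ]
fr base [ 0.47676048 -0.26194887  0.        ]
tab end scene [ 0.45092482 -0.11853209  0.131     ] side [ 0.45411774 -0.12054228  0.131     ]
jar [0.50692008 0.30545927 0.096     ] [0.50798342 0.308814   0.096     ] (array([0.50879495, 0.30785009, 0.09245288]), np.float64(0.0005357606167864323))
red (array([0.61539597, 0.18115257, 0.08273453]), np.float64(0.0017465091290426583))
purR (array([0.49198394, 0.21985072, 0.09640602]), np.float64(0.000748085308488249))
purL (array([0.43978606, 0.37583287, 0.09758315]), np.float64(0.0029999497921469193))
timer (array([0.60710866, 0.33453109, 0.02488373]), np.float64(0.0031130641777065296))
```

Run:
```python
from h import *
a=grab('scene');b=grab('side')
for im,px in ((a,(338,74)),(b,(301,127)),(a,(275,95)),(a,(36,190)),(b,(308,97))):
    o,v=ray(im,px);
    for x in (.5,.575): p=o+v*(x-o[0])/v[0];print(px,p.round(3))
print(tri(a,(338,74),b,(301,127)))
```

```text
(338, 74) [ 0.5   -0.095  0.622]
(338, 74) [ 0.575 -0.054  0.548]
(301, 127) [0.5   0.156 0.701]
(301, 127) [0.575 0.058 0.556]
(275, 95) [0.5   0.036 0.51 ]
(275, 95) [0.575 0.1   0.415]
(36, 190) [ 0.5   10.207 -8.656]
(36, 190) [  0.575  12.13  -10.425]
(308, 97) [0.5   0.126 0.772]
(308, 97) [0.575 0.023 0.639]
(array([ 0.63487271, -0.01093107,  0.46933561]), np.float64(0.028578675121611236))
```

step_arm(
  commands=[
    [[-0.6,-0.8,0,1],[-0.6,-0.8,0,1],[-0.6,-0.8,0,1],[0,0,0,1],[0,0,0,1],[0,0,0,1],[0,0,0,1],[0,0,0,1],[0,0,0,1],[0,0,0,1],[0,0,0,1],[0,0,0,0.25]],
  ],
  hand=0.3,
)

```text
time_s: 1.55
tcp_pos: [0.5097, -0.036, 0.2453]
tcp_rot: [1.0, -0.002, 0.0, -0.0]
force: [-0.4, -1.0, 0.6]
finger_gap: 0.0598
grasp_force: 0.0
```

Run:
```python
from h import *
a=grab('scene');b=grab('side')
pa,pb=proj(a,(.51,-.036,.55)),proj(b,(.51,-.036,.55));print(pa,pb)
c=[]
for im,p in((a,pa),(b,pb)):
    x,y=int(p[0]),int(p[1]);x0=max(0,x-65);y0=max(0,y-60);f=im['frame'][y0:y0+150,x0:x0+130,::-1];print(x0,y0,f.shape);c.append(cv2.resize(f,(390,450),interpolation=cv2.INTER_CUBIC))
cv2.imwrite('pics/w.png',np.hstack(c))
```

```text
[309.84734108  90.50146729] [341.28395653 116.79551984]
244 30 (150, 130, 3)
276 56 (150, 130, 3)
```

View pics/w.png

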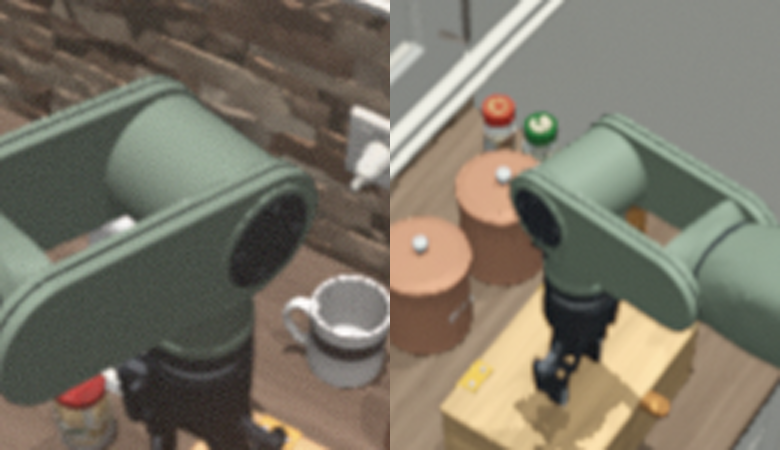

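The crop shows a fork-shaped wrist. The J5 cap centres are at scene (333,110) and side (325,129).

Run:
```python
from h import *
a=grab('scene');b=grab('side')
for im,pxs in((a,[(333,110),(348.5,97),(340,85)]),(b,[(325.3,128.7),(316,118),(319,116)])):
  for px in pxs:
    o,v=ray(im,px)
    for y in ((-.036-.065,-.036-.05) if im is a else (-.036+.065,-.036+.05)):
        print(px,(o+v*(y-o[1])/v[1]).round(3),end=' ')
    for x in (.51,): print((o+v*(x-o[0])/v[0]).round(3))
```

```text
(333, 110) [ 0.48  -0.101  0.566] (333, 110) [ 0.507 -0.086  0.534] [ 0.51  -0.084  0.529]
(348.5, 97) [ 0.531 -0.101  0.552] (348.5, 97) [ 0.561 -0.086  0.519] [ 0.51  -0.111  0.575]
(340, 85) [ 0.497 -0.101  0.606] (340, 85) [ 0.525 -0.086  0.576] [ 0.51  -0.094  0.592]
(325.3, 128.7) [0.518 0.029 0.559] (325.3, 128.7) [0.528 0.014 0.538] [0.51  0.041 0.576]
(316, 118) [0.547 0.029 0.582] (316, 118) [0.557 0.014 0.562] [0.51  0.082 0.656]
(319, 116) [0.538 0.029 0.596] (319, 116) [0.548 0.014 0.576] [0.51  0.07  0.652]
```

step_arm(
  commands=[
    [[-0.7,0.83,0.2,0],[-0.7,0.83,0.2,0],[-0.7,0.83,0.2,0],[-0.7,0.83,0.2,0],[0,0,0.8,0],[0,0,0.8,0],[0,0,0.8,0],[0,0,0.8,0],[0,0,0.8,0],[0,0,0,0]],
  ],
)

```text
time_s: 2.75
tcp_pos: [0.4374, -0.1179, 0.1227]
tcp_rot: [1.0, 0.0, -0.003, -0.001]
force: [-0.0, 1.2, 0.2]
finger_gap: 0.0595
grasp_force: 0.0
```

Run:
```python
from h import *
a=grab('wrist','wr1.png');show()
c=cv2.cvtColor(a['frame'],cv2.COLOR_RGB2BGR);cv2.imwrite('pics/wr1.png',c)
b=grab('scene');
cv2.imwrite('pics/wr1.png',np.hstack([cv2.resize(c,(480,300)),cv2.resize(b['frame'][170:290,270:390,::-1],(300,300))]))
```

```text
2.8 [ 0.4386 -0.1185  0.1242] [[1.0, 0.0, -0.003], [0.0, -1.0, 0.002], [-0.003, -0.002, -1.0]] [ 1.   0.3 -0.3] 0.05997630996748567 0.0 [-0.455  0.096  1.943 -0.     1.106  1.116]
```

View pics/wr1.png

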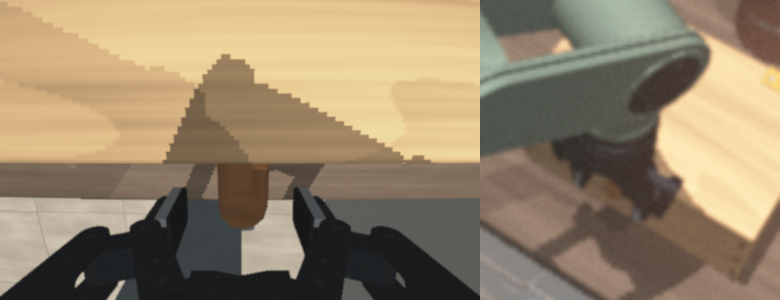

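The wrist view shows the tab centred between the fingers, at about (243,195). I'll close on it.

step_arm(
  commands=[
    [[0,0,0,0],[0,0,0,0],[0,0,0,0],[0,0,0,0],[0.05,0,-0.67,0],[0.1,0,-0.66,0],[0.15,0,-0.65,0],[0.2,0,-0.64,0],[0.26,0,-0.62,0]],
  ],
  hand=1,
  squeeze=30,
)

```text
time_s: 3.75
tcp_pos: [0.4584, -0.1193, 0.206]
tcp_rot: [1.0, -0.0, -0.0, 0.0]
force: [2.1, -2.3, -6.4]
finger_gap: 0.0229
grasp_force: 29.6
```

step_arm(
  commands=[
    [[0.3,0,-0.6,0],[0.35,0,-0.57,0],[0.4,0,-0.54,0],[0.44,0,-0.51,0],[0.48,0,-0.47,0],[0.51,0,-0.43,0],[0.4,0,-0.29,0],[0,0,0,0]],
  ],
)

```text
time_s: 4.55
tcp_pos: [0.5312, -0.1192, 0.2922]
tcp_rot: [1.0, 0.0, 0.0, 0.0]
force: [-0.5, 1.1, 2.0]
finger_gap: 0.0233
grasp_force: 33.3
```

Run:
```python
from h import *
show()
a=grab('scene');b=grab('side')
c=np.hstack([cv2.resize(a['frame'][60:260,220:430,::-1],(420,400)),cv2.resize(b['frame'][80:240,230:390,::-1],(380,380)).repeat(1,0)[:400] if 0 else cv2.resize(b['frame'][80:240,236:388,::-1],(380,400))])
cv2.imwrite('pics/l1.png',c);print(c.shape)
```

```text
4.55 [ 0.5312 -0.1192  0.2922] [[1.0, 0.0, 0.0], [0.0, -1.0, -0.0], [0.0, 0.0, -1.0]] [-0.5  1.1  2. ] 0.023290009660386118 33.318394124507904 [-0.379  0.108  1.557 -0.     1.476  1.191]
(400, 800, 3)
```

View pics/l1.png

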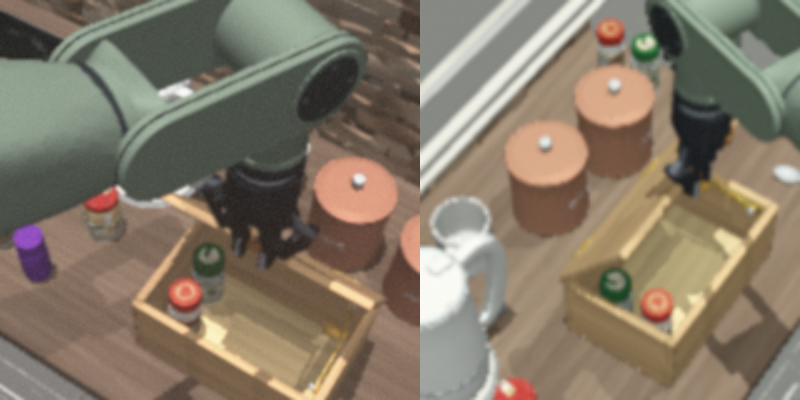

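The lid is up at about 0.95 rad and held by the tab. Red and green jars stand inside at the left, and brass shows at the right wall. Next I'll measure exactly where the wrist fork stands relative to the cupboard.

Run:
```python
from h import *
from scipy.optimize import least_squares
a=grab('scene');b=grab('side');s=manip.state();T=np.array(s['tcp_pos']);q1=s['q'][0]
def cap(im,c,r=22):
    g=im['frame'].max(2);m=(g<45).astype(np.uint8)
    n,l,st,ce=cv2.connectedComponentsWithStats(m)
    for i in range(1,n):
        if st[i,4]>40 and np.hypot(*(ce[i]-c))<r: print(im['frame'].shape,ce[i].round(1),st[i])
    return min((ce[i] for i in range(1,n) if st[i,4]>40),key=lambda p:np.hypot(*(p-c)))
ca=cap(a,np.array([383.5,103.5]));cb=cap(b,np.array([236+(664-420)/2.5,80+30/2.5]))
d=np.array([np.cos(q1),np.sin(q1),0]);n=np.array([-np.sin(q1),np.cos(q1),0])
P=lambda v,sg:T+v[0]*d+sg*v[1]*n+np.array([0,0,v[2]])
f=lambda v:np.r_[proj(a,P(v,-1))-ca,proj(b,P(v,1))-cb]
o=least_squares(f,[0,.06,.3]);print(o.x,o.fun,P(o.x,-1),P(o.x,1))
# edge radius: outline of fork ends
for px in [(220+367/2,60+50/2),(220+330/2,60+20/2)]:
    O,v=ray(a,px);c=P(o.x,-1);k=n@(c-O)/(n@v);e=O+k*v-c;print('edge',e.round(3),np.linalg.norm(e))
Pc=[(x,-.119+y,z) for x,y,z in [(.6,0,.62)]]
```

```text
(400, 640, 3) [383.5 104.8] [369  90  29  30 311]
(400, 640, 3) [333.9  92.1] [329  83  11  19 122]
[-0.01442179  0.07042186  0.32084765] [ 0.13013625 -0.19276871  0.12970189  0.39879807] [ 0.49076685 -0.17918934  0.61236523] [ 0.54300785 -0.04839244  0.61236523]
edge [ 0.032 -0.013  0.021] 0.03993757087030439
edge [-0.01   0.004  0.07 ] 0.07123757917332678
```

step_arm(
  commands=[
    [[-0.4,0,0.29,0],[-0.51,0,0.43,0],[-0.48,0,0.47,0],[-0.44,0,0.51,0],[-0.4,0,0.54,0],[-0.35,0,0.57,0],[-0.3,0,0.6,0],[-0.26,0,0.62,0],[-0.2,0,0.64,0],[-0.15,0,0.65,0],[-0.1,0,0.66,0],[-0.03,0,0.35,0]],
  ],
)

```text
time_s: 5.95
tcp_pos: [0.4406, -0.1194, 0.1324]
tcp_rot: [1.0, -0.0, 0.001, 0.0]
force: [1.8, -2.1, -0.4]
finger_gap: 0.0227
grasp_force: 29.8
```

step_arm(
  commands=[
    [[-0.02,0,0.2,0],[0,0,0.08,0],[0,0,0.02,0]],
  ],
)

```text
time_s: 6.25
tcp_pos: [0.4403, -0.1194, 0.1277]
tcp_rot: [1.0, 0.0, 0.0, 0.0]
force: [-3.6, 0.6, 12.6]
finger_gap: 0.0232
grasp_force: 30.9
```

step_arm(
  commands=[
    [[0,0,-0.1,0],[0,0,0,0],[0,0,-0.5,0],[0,0,-1,0],[0,0,-1,0],[0,0,-1,0],[0,0,-1,0],[0,0,-1,0],[0,0,-1,0],[0,0,-1,0],[0,0,-1,0],[0,0,-1,0]],
  ],
  hand=0.3,
)

```text
time_s: 7.45
tcp_pos: [0.4393, -0.1186, 0.3674]
tcp_rot: [1.0, 0.0, -0.0, -0.0]
force: [0.7, -0.8, 1.0]
finger_gap: 0.0599
grasp_force: 0.0
```

```bash
python3 -c "
from h import *;show()"
```

```text
7.45 [ 0.4393 -0.1186  0.3674] [[1.0, 0.0, -0.0], [0.0, -1.0, 0.0], [-0.0, -0.0, -1.0]] [ 0.7 -0.8  1. ] 0.059881240118847226 0.0 [-0.454 -0.127  1.639  0.     1.63   1.116]
```

step_arm(
  commands=[
    [[0,0,-1,0],[0,0,-1,0],[0,0,-1,0],[0,0,-1,0],[0,0,-1,0],[0,0,-1,0],[0,0,-1,0],[0,0,-1,0],[0,0,-1,0],[0,0,-1,0],[0,0,-1,0],[0,0,-1,0]],
  ],
)

```text
time_s: 8.65
tcp_pos: [0.4389, -0.1185, 0.6674]
tcp_rot: [1.0, 0.0, 0.0, -0.0]
force: [0.5, 0.2, 0.0]
finger_gap: 0.0597
grasp_force: 0.0
```

```bash
python3 -c "
from h import *;show()"
```

```text
8.65 [ 0.4389 -0.1185  0.6674] [[1.0, 0.0, 0.0], [0.0, -1.0, 0.0], [0.0, -0.0, -1.0]] [0.5 0.2 0. ] 0.05974316229679585 0.0 [-0.454 -0.013  0.925  0.     2.23   1.116]
```

step_arm(
  commands=[
    [[0,0,-1,0],[0,0,-1,0],[0,0,-1,0],[0,0,-1,0],[0,0,-1,0],[0,0,-1,0],[0,0,-1,0]],
  ],
)

```text
time_s: 9.35
tcp_pos: [0.4399, -0.1199, 0.8118]
tcp_rot: [1.0, 0.0, 0.005, 0.002]
force: [1.1, -0.3, -1.9]
finger_gap: 0.0598
grasp_force: 0.0
```

```bash
python3 -c "
from h import *;show()"
```

```text
9.35 [ 0.4399 -0.1199  0.8118] [[1.0, 0.0, 0.011], [0.0, -1.0, -0.004], [0.011, 0.004, -1.0]] [ 1.1 -0.3 -1.9] 0.05982233511249584 0.0 [-4.570e-01  2.690e-01  2.340e-01  2.000e-03  2.627e+00  1.115e+00]
```

step_arm(
  commands=[
    [[0.3,0,-1,0],[0.3,0,-1,0],[0.3,0,-1,0]],
  ],
)

```text
time_s: 9.65
tcp_pos: [0.4219, -0.1075, 0.8304]
tcp_rot: [1.0, 0.0, 0.026, 0.009]
force: [0.4, -0.7, -0.2]
finger_gap: 0.0598
grasp_force: 0.0
```

```bash
python3 -c "
from h import *;show()"
```

```text
9.65 [ 0.4219 -0.1075  0.8304] [[0.999, -0.0, 0.051], [0.001, -1.0, -0.018], [0.051, 0.018, -0.999]] [ 0.4 -0.7 -0.2] 0.05977653971637538 0.0 [-0.453  0.233  0.225  0.013  2.63   1.129]
```

step_arm(
  commands=[
    [[-0.5,0,0.8,0],[-1,0,0.8,0],[-1,0,0.5,0],[-1,0,0.3,0]],
  ],
)

```text
time_s: 10.05
tcp_pos: [0.337, -0.1085, 0.765]
tcp_rot: [1.0, 0.0, 0.025, 0.009]
force: [-0.9, 0.1, 0.7]
finger_gap: 0.0596
grasp_force: 0.0
```

```bash
python3 -c "
from h import *;show()"
```

```text
10.05 [ 0.337  -0.1085  0.765 ] [[0.999, 0.0, 0.05], [0.001, -1.0, -0.017], [0.05, 0.017, -0.999]] [-0.9  0.1  0.7] 0.05955937469556741 0.0 [-0.568 -0.127  0.799  0.018  2.419  1.016]
```

step_arm(
  commands=[
    [[-0.7,0,-0.8,0],[-0.7,0,-0.8,0],[-0.7,0,-0.8,0],[-0.7,0,-0.8,0]],
  ],
)

```text
time_s: 10.45
tcp_pos: [0.2637, -0.107, 0.8409]
tcp_rot: [1.0, 0.0, 0.028, 0.011]
force: [-13.8, 9.7, -2.5]
finger_gap: 0.0601
grasp_force: 0.0
```

```bash
python3 -c "
from h import *;show()"
```

```text
10.45 [ 0.2637 -0.107   0.8409] [[0.998, -0.0, 0.055], [0.001, -1.0, -0.023], [0.055, 0.023, -0.998]] [-13.8   9.7  -2.5] 0.060113713678495426 0.0 [-0.715 -0.114  0.568  0.039  2.63   0.89 ]
```

step_arm(
  commands=[
    [[-0.4,0,-0.8,0],[-0.4,0,-0.8,0],[-0.4,0,-0.8,0],[0,0,0,0]],
  ],
)

```text
time_s: 10.85
tcp_pos: [0.2383, -0.1077, 0.85]
tcp_rot: [0.999, -0.001, 0.042, 0.025]
force: [-1.1, -0.7, 0.8]
finger_gap: 0.0598
grasp_force: 0.0
```

```bash
python3 -c "
from h import *;show()"
```

```text
10.85 [ 0.2383 -0.1077  0.85  ] [[0.997, -0.003, 0.083], [0.001, -0.999, -0.051], [0.083, 0.05, -0.995]] [-1.1 -0.7  0.8] 0.0598326552056306 0.0 [-0.789 -0.16   0.577  0.048  2.63   0.826]
```

step_arm(
  commands=[
    [[0,-1,-1,0],[0,-1,-1,0],[0,-1,-1,0],[0,-1,-1,0],[-0.3,-1,-1,0],[-0.3,-1,-1,0],[-0.3,-1,-1,0],[-0.3,-1,-1,0],[-0.3,-0.5,-1,0],[-0.3,-0.5,-1,0],[-0.3,-0.5,-1,0],[-0.3,-0.5,-1,0]],
  ],
)

```text
time_s: 12.05
tcp_pos: [0.1745, 0.1552, 0.8945]
tcp_rot: [0.99, 0.003, 0.134, 0.048]
force: [0.3, -0.5, -0.6]
finger_gap: 0.0596
grasp_force: 0.0
```

```bash
python3 -c "
from h import *;show()"
```

```text
12.05 [0.1745 0.1552 0.8945] [[0.964, -0.006, 0.266], [0.02, -0.995, -0.094], [0.266, 0.096, -0.959]] [ 0.3 -0.5 -0.6] 0.059622094747448194 0.0 [ 0.666 -0.111  0.412 -0.509  2.629  1.759]
```

step_arm(
  commands=[
    [[0,0,-1,0],[0,0,-1,0],[0,0,-1,0],[0,0,-1,0],[0,0,-1,0]],
  ],
)

```text
time_s: 12.55
tcp_pos: [0.1567, 0.1568, 0.922]
tcp_rot: [0.983, 0.006, 0.178, 0.041]
force: [-0.5, 0.1, -0.4]
finger_gap: 0.0596
grasp_force: 0.0
```

```bash
python3 -c "
from h import *;show()"
```

```text
12.55 [0.1567 0.1568 0.922 ] [[0.936, -0.004, 0.351], [0.026, -0.997, -0.079], [0.35, 0.083, -0.933]] [-0.5  0.1 -0.4] 0.0596485706463497 0.0 [ 0.82  -0.074  0.292 -0.685  2.629  1.73 ]
```

```bash
cat >> h.py <<'E'
def to(*pts):
    s=manip.state();M=R.from_quat(s['tcp_rot']).as_matrix();p=np.array(s['tcp_pos'])
    for q in pts: print(q,(M.T@(np.array(q)-p)/.025).round(2));p=np.array(q)
E
python3 -c "
from h import *;to((.43,-.119,.20),(.441,-.119,.127))"
```

```text
(0.43, -0.119, 0.2) [-0.16  8.56 31.65]
(0.441, -0.119, 0.127) [-0.61 -0.24  2.88]
```

step_arm(
  commands=[
    [[0,0.27,1,0],[0,0.27,1,0],[0,0.27,1,0],[0,0.27,1,0],[0,0.27,1,0],[0,0.27,1,0],[0,0.27,1,0],[0,0.27,1,0],[0,0.27,1,0],[0,0.27,1,0],[0,0.27,1,0],[0,0.27,1,0]],
  ],
)

```text
time_s: 13.75
tcp_pos: [0.2618, 0.0518, 0.6471]
tcp_rot: [0.983, 0.005, 0.178, 0.041]
force: [-0.2, 0.5, 0.4]
finger_gap: 0.06
grasp_force: 0.0
```

step_arm(
  commands=[
    [[0,0.27,1,0],[0,0.27,1,0],[0,0.27,1,0],[0,0.27,1,0],[0,0.27,1,0],[0,0.27,1,0],[0,0.27,1,0],[0,0.27,1,0],[0,0.27,1,0],[0,0.27,1,0],[0,0.27,1,0],[0,0.27,1,0]],
  ],
)

```text
time_s: 14.95
tcp_pos: [0.3662, -0.0523, 0.3736]
tcp_rot: [0.983, 0.005, 0.178, 0.041]
force: [-0.1, -0.9, 0.3]
finger_gap: 0.0596
grasp_force: 0.0
```

```bash
python3 -c "
from h import *;show();to((.43,-.119,.20),(.441,-.119,.127))"
```

```text
14.95 [ 0.3662 -0.0523  0.3736] [[0.937, -0.004, 0.35], [0.025, -0.997, -0.078], [0.349, 0.082, -0.934]] [-0.1 -0.9  0.3] 0.059647431749453236 0.0 [-0.444 -0.61   1.995  0.081  1.399  1.116]
(0.43, -0.119, 0.2) [-0.1   2.08  7.58]
(0.441, -0.119, 0.127) [-0.61 -0.24  2.88]
```

step_arm(
  commands=[
    [[0,0.26,0.95,0],[0,0.26,0.95,0],[0,0.26,0.95,0],[0,0.26,0.95,0],[0,0.26,0.95,0],[0,0.26,0.95,0],[0,0.26,0.95,0],[-0.1,0.26,0.95,0],[-0.2,-0.08,0.95,0],[-0.2,-0.08,0.95,0],[-0.2,-0.08,0.95,0],[0,0,0,0]],
  ],
)

```text
time_s: 16.15
tcp_pos: [0.4382, -0.1169, 0.1248]
tcp_rot: [0.984, 0.005, 0.174, 0.039]
force: [-0.6, 0.6, -0.5]
finger_gap: 0.0597
grasp_force: 0.0
```

Run:
```python
from h import *
to((.441,-.119,.127))
a=grab('wrist');f=a['frame'];h=cv2.cvtColor(f,cv2.COLOR_RGB2HSV)
cv2.imwrite('pics/wr2.png',f[:,:,::-1])
m=((h[:,:,0]<14)&(h[:,:,1]>130)&(h[:,:,2]>70)).astype(np.uint8)
n,l,st,ce=cv2.connectedComponentsWithStats(m)
for i in range(1,n):
    if st[i,4]>200: print(st[i],ce[i])
```

```text
(0.441, -0.119, 0.127) [ 0.13  0.09 -0.04]
[298 211  38  29 310] [313.85806452 224.06129032]
```

step_arm(
  commands=[
    [[0.1,0.05,0,0],[0,0,0,0],[0,0,0,0],[0,0,0,0],[0.28,0.05,-0.61,0],[0.33,0.05,-0.58,0],[0.37,0.05,-0.56,0],[0.41,0.05,-0.53,0],[0.46,0.05,-0.49,0],[0.49,0.05,-0.45,0],[0.53,0.05,-0.41,0]],
  ],
  hand=1,
  squeeze=30,
)

```text
time_s: 17.3
tcp_pos: [0.4786, -0.1189, 0.2406]
tcp_rot: [0.983, 0.006, 0.177, 0.041]
force: [4.1, -2.7, -7.3]
finger_gap: 0.0232
grasp_force: 32.9
```

step_arm(
  commands=[
    [[0.56,0.04,-0.37,0],[0.59,0.04,-0.32,0],[0.61,0.04,-0.27,0],[0.63,0.03,-0.22,0],[0.65,0.03,-0.17,0],[0,0,0,0]],
  ],
)

```text
time_s: 17.9
tcp_pos: [0.5396, -0.1187, 0.3005]
tcp_rot: [0.983, 0.006, 0.179, 0.041]
force: [-0.3, -0.0, 1.5]
finger_gap: 0.023
grasp_force: 34.3
```

```bash
python3 -c "
from h import *;show()
p=np.array(manip.state()['tcp_pos']);print(np.hypot(.6505-p[0],p[2]+.006-.125),np.arctan2(p[2]+.006-.125,.6505-p[0]))
M=R.from_quat(manip.state()['tcp_rot']).as_matrix()
r=.21
for a in (1.0,1.05,1.1,1.15,1.2,1.25,1.3,1.35,1.4):
  b=a+.04;d=np.array([r*(np.cos(a)-np.cos(b)),0,r*(np.sin(b)-np.sin(a))]);print(a,(M.T@d/.025).round(2))
"
```

```text
17.9 [ 0.5396 -0.1187  0.3005] [[0.936, -0.002, 0.353], [0.027, -0.997, -0.078], [0.352, 0.082, -0.932]] [-0.3 -0.   1.5] 0.02301358517556261 34.33314079331467 [-0.412 -0.11   1.8    0.079  1.09   1.122]
0.21266820105847709 1.0223029727138622
1.0 [ 0.33  0.01 -0.06]
1.05 [ 0.33  0.01 -0.05]
1.1 [ 0.33  0.01 -0.03]
1.15 [ 0.34  0.01 -0.01]
1.2 [0.34 0.01 0.  ]
1.25 [0.34 0.01 0.02]
1.3 [0.33 0.01 0.04]
1.35 [0.33 0.   0.05]
1.4 [0.33 0.   0.07]
```

step_arm(
  commands=[
    [[0.33,0.01,-0.06,0],[0.33,0.01,-0.05,0],[0.33,0.01,-0.04,0],[0.33,0.01,-0.02,0],[0.25,0.01,-0.01,0],[0,0,0,0]],
  ],
)

```text
time_s: 18.5
tcp_pos: [0.5753, -0.1186, 0.3186]
tcp_rot: [0.983, 0.006, 0.18, 0.041]
force: [-0.9, 1.3, 4.3]
finger_gap: 0.0231
grasp_force: 35.6
```

step_arm(
  commands=[
    [[0.12,0,0,0],[0.12,0,0,0]],
  ],
)

```text
time_s: 18.7
tcp_pos: [0.5796, -0.1186, 0.3202]
tcp_rot: [0.983, 0.006, 0.179, 0.041]
force: [-4.1, 0.4, 6.1]
finger_gap: 0.023
grasp_force: 36.1
```

Run:
```python
from h import *
show()
p=np.array(manip.state()['tcp_pos']);print(np.arctan2(p[2]+.006-.125,.6505-p[0]))
a=grab('scene');b=grab('side')
c=np.hstack([cv2.resize(a['frame'][100:300,240:450,::-1],(420,400)),cv2.resize(b['frame'][80:240,256:408,::-1],(380,400))])
cv2.imwrite('pics/l2.png',c)
```

```text
18.7 [ 0.5796 -0.1186  0.3202] [[0.936, -0.003, 0.352], [0.026, -0.997, -0.078], [0.351, 0.083, -0.933]] [-4.1  0.4  6.1] 0.023000948950386724 36.105296766208994 [-0.377 -0.033  1.688  0.063  1.123  1.164]
1.2318319866627028
```

View pics/l2.png

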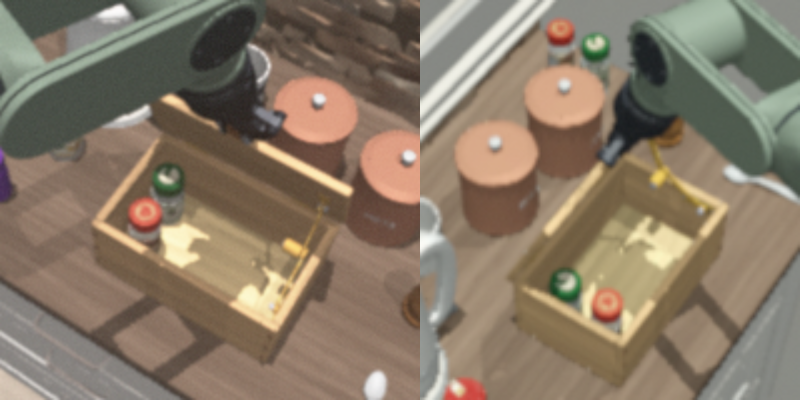

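The stay is visible and nearly straight. Its boss is at about scene (387,223) and side (351,151). I'll continue in small steps and watch the tangential force.

step_arm(
  commands=[
    [[0.1,0,-0.1,0],[0.1,0,0,0],[0,0,0,0]],
  ],
)

```text
time_s: 19.1
tcp_pos: [0.5826, -0.1185, 0.3214]
tcp_rot: [0.983, 0.006, 0.177, 0.041]
force: [1.4, -2.6, -5.4]
finger_gap: 0.0231
grasp_force: 34.7
```

```bash
cat >> h.py <<'E'
def lid():
    s=manip.state();p=np.array(s['tcp_pos']);f=np.array(s['force']);a=np.arctan2(p[2]+.006-.125,.6505-p[0])
    print('phi',a.round(4),'tang',(f[0]*np.sin(a)+f[2]*np.cos(a)).round(2),'rad',(-f[0]*np.cos(a)+f[2]*np.sin(a)).round(2),p.round(4))
E
python3 - <<'E'
from h import *
lid();a=grab('scene');b=grab('side')
o,e=tri(a,(387.5,223),b,(351.2,151.2));print('boss old',o,e)
for im,c in((a,(387,220)),(b,(351,150))):
    h=cv2.cvtColor(im['frame'],cv2.COLOR_RGB2HSV);m=((h[:,:,0]>16)&(h[:,:,0]<30)&(h[:,:,1]>150)&(h[:,:,2]>140)).astype(np.uint8)
    n,l,st,ce=cv2.connectedComponentsWithStats(m)
    for i in range(1,n):
        if st[i,4]>5 and np.hypot(*(ce[i]-c))<45: print(st[i],ce[i].round(1))
E
```

```text
phi 1.2473 tang -0.38 rad -5.57 [ 0.5826 -0.1185  0.3214]
boss old [ 0.5734449  -0.22578286  0.15030956] 0.0020390351147459977
[352 146   3   5   7] [352.9 147.9]
[350 151   3   3   6] [351.3 152.2]
```

step_arm(
  commands=[
    [[0.1,0,0.05,0],[0.1,0,0,0],[0,0,0,0]],
  ],
)

```text
time_s: 19.5
tcp_pos: [0.5885, -0.1184, 0.3235]
tcp_rot: [0.983, 0.006, 0.178, 0.041]
force: [1.5, -3.7, -6.1]
finger_gap: 0.0231
grasp_force: 34.7
```

```bash
python3 -c "
from h import *;lid()"
```

```text
phi 1.2763 tang -0.32 rad -6.25 [ 0.5885 -0.1184  0.3235]
```

step_arm(
  commands=[
    [[0.1,0,0.01,0],[0.1,0,0.01,0],[0,0,0,0]],
  ],
)

```text
time_s: 19.8
tcp_pos: [0.5936, -0.1184, 0.3252]
tcp_rot: [0.983, 0.006, 0.179, 0.041]
force: [2.7, -5.1, -8.0]
finger_gap: 0.0233
grasp_force: 34.6
```

```bash
cat >> h.py <<'E'
def boss():
    a=grab('scene');b=grab('side');r=[]
    for im,c in((a,(389,219)),(b,(351,150))):
        h=cv2.cvtColor(im['frame'],cv2.COLOR_RGB2HSV);m=((h[:,:,0]>16)&(h[:,:,0]<30)&(h[:,:,1]>140)&(h[:,:,2]>140)).astype(np.uint8)
        n,l,st,ce=cv2.connectedComponentsWithStats(m)
        r.append([(st[i,4],*ce[i].round(1)) for i in range(1,n) if st[i,4]>4 and np.hypot(*(ce[i]-c))<40])
    print(r);return a,b
E
python3 -c "
from h import *;lid();boss()"
```

```text
phi 1.3015 tang 0.47 rad -8.43 [ 0.5936 -0.1184  0.3252]
[[], [(np.int32(20), np.float64(348.9), np.float64(136.2)), (np.int32(29), np.float64(354.2), np.float64(149.1))]]
```

step_arm(
  commands=[
    [[0.1,0,0.06,0],[0.1,0,0.04,0],[0,0,0,0]],
  ],
)

```text
time_s: 20.2
tcp_pos: [0.5966, -0.1185, 0.3259]
tcp_rot: [0.984, 0.006, 0.176, 0.041]
force: [-13.4, -2.9, 3.8]
finger_gap: 0.0231
grasp_force: 36.5
```

Run:
```python
from h import *
lid();a,b=boss()
c=np.hstack([cv2.resize(a['frame'][185:265,355:439,::-1],(420,400),interpolation=cv2.INTER_CUBIC),cv2.resize(b['frame'][110:190,312:388,::-1],(380,400),interpolation=cv2.INTER_CUBIC)])
cv2.imwrite('pics/l3.png',c)
```

```text
phi 1.3158 tang -12.01 rad 7.02 [ 0.5966 -0.1185  0.3259]
[[], [(np.int32(22), np.float64(349.4), np.float64(136.3)), (np.int32(31), np.float64(356.0), np.float64(148.5)), (np.int32(8), np.float64(365.0), np.float64(158.6))]]
```

step_arm(
  commands=[
    [[0.08,0,0.02,0],[0,0,0,0]],
  ],
)

```text
time_s: 20.5
tcp_pos: [0.5972, -0.1184, 0.326]
tcp_rot: [0.984, 0.006, 0.174, 0.041]
force: [-18.6, -3.1, 6.7]
finger_gap: 0.0233
grasp_force: 37.2
```

```bash
python3 -c "
from h import *;lid();boss()"
```

```text
phi 1.3188 tang -16.34 rad 11.11 [ 0.5972 -0.1184  0.326 ]
[[], [(np.int32(24), np.float64(349.1), np.float64(136.1)), (np.int32(28), np.float64(355.6), np.float64(148.6)), (np.int32(8), np.float64(365.1), np.float64(158.8))]]
```

step_arm(
  commands=[
    [[-0.12,0,-0.06,0],[0,0,0,0],[0,0,0,0]],
  ],
)

```text
time_s: 20.9
tcp_pos: [0.5958, -0.1184, 0.3257]
tcp_rot: [0.983, 0.006, 0.177, 0.041]
force: [-7.5, -4.3, -0.8]
finger_gap: 0.023
grasp_force: 35.9
```

```bash
python3 -c "
from h import *;lid();boss()"
```

```text
phi 1.3122 tang -7.42 rad 1.14 [ 0.5958 -0.1184  0.3257]
[[], [(np.int32(18), np.float64(349.6), np.float64(136.2)), (np.int32(32), np.float64(356.4), np.float64(147.9))]]
```

step_arm(
  commands=[
    [[-0.06,0,0,0],[0,0,0,0],[0,0,0,0],[0,0,0,0]],
  ],
)

```text
time_s: 21.4
tcp_pos: [0.5954, -0.1184, 0.3256]
tcp_rot: [0.983, 0.006, 0.178, 0.041]
force: [-5.9, -5.0, -1.4]
finger_gap: 0.0229
grasp_force: 35.7
```

Run:
```python
from h import *
lid();a,b=boss()
print(tri(a,proj(a,(.6,-.22,.15)),b,(356.4,147.9)))
# boss ray with y=-.2245
o,v=ray(b,(356.4,147.9));print('boss',o+v*(-.2245-o[1])/v[1])
```

```text
phi 1.3101 tang -6.02 rad 0.13 [ 0.5954 -0.1184  0.3256]
[[], [(np.int32(18), np.float64(350.1), np.float64(136.7)), (np.int32(31), np.float64(356.8), np.float64(148.4)), (np.int32(7), np.float64(365.4), np.float64(159.0))]]
(array([ 0.56041151, -0.22303573,  0.195804  ]), np.float64(0.023159079618529026))
boss [ 0.55268096 -0.2245      0.18442732]
```

step_arm(
  commands=[
    [[-0.08,0,0,0],[-0.08,0,0,0],[0,0,0,0],[0,0,0,0]],
  ],
)

```text
time_s: 21.9
tcp_pos: [0.5926, -0.1184, 0.3248]
tcp_rot: [0.983, 0.006, 0.179, 0.041]
force: [-4.0, -3.8, 2.3]
finger_gap: 0.023
grasp_force: 35.9
```

```bash
python3 -c "
from h import *;lid();boss()"
```

```text
phi 1.2966 tang -3.19 rad 3.3 [ 0.5926 -0.1184  0.3248]
[[], [(np.int32(18), np.float64(350.6), np.float64(136.6)), (np.int32(30), np.float64(358.5), np.float64(148.1)), (np.int32(6), np.float64(366.5), np.float64(159.8))]]
```

step_arm(
  commands=[
    [[-0.08,0,0,0],[-0.06,0,0,0],[0,0,0,0],[0,0,0,0]],
  ],
)

```text
time_s: 22.4
tcp_pos: [0.5898, -0.1185, 0.3239]
tcp_rot: [0.983, 0.006, 0.18, 0.041]
force: [-2.0, -2.2, 5.4]
finger_gap: 0.0233
grasp_force: 36.1
```

```bash
python3 -c "
from h import *;lid();boss()"
```

```text
phi 1.283 tang -0.4 rad 5.72 [ 0.5898 -0.1185  0.3239]
[[], [(np.int32(55), np.float64(355.6), np.float64(143.7)), (np.int32(15), np.float64(364.7), np.float64(157.1))]]
```

step_arm(
  commands=[
    [[0,0,0,0],[0,0,0,0],[0,0,0,0],[-0.5,0,-0.3,0],[-1,0,-0.35,0],[-1,0,-0.35,0],[-1,0,-0.35,0],[-1,0,-0.35,0],[-1,0,-0.35,0],[0,0,0,0]],
  ],
  hand=0.35,
)

```text
time_s: 23.5
tcp_pos: [0.4401, -0.1174, 0.321]
tcp_rot: [0.983, 0.005, 0.178, 0.04]
force: [0.8, 0.1, 0.9]
finger_gap: 0.0554
grasp_force: 0.0
```

Run:
```python
from h import *
show();a,b=boss()
c=np.hstack([cv2.resize(a['frame'][120:280,320:460,::-1],(420,480),interpolation=cv2.INTER_CUBIC),cv2.resize(b['frame'][90:210,285:380,::-1],(380,480),interpolation=cv2.INTER_CUBIC)])
cv2.imwrite('pics/l4.png',c)
```

```text
23.5 [ 0.4401 -0.1174  0.321 ] [[0.937, -0.004, 0.35], [0.025, -0.997, -0.078], [0.349, 0.081, -0.934]] [0.8 0.1 0.9] 0.0553945211963726 0.0 [-0.525 -0.361  1.955  0.116  1.199  1.012]
[[], [(np.int32(15), np.float64(349.5), np.float64(135.1)), (np.int32(34), np.float64(358.4), np.float64(148.0)), (np.int32(12), np.float64(364.4), np.float64(156.3))]]
```

View pics/l4.png

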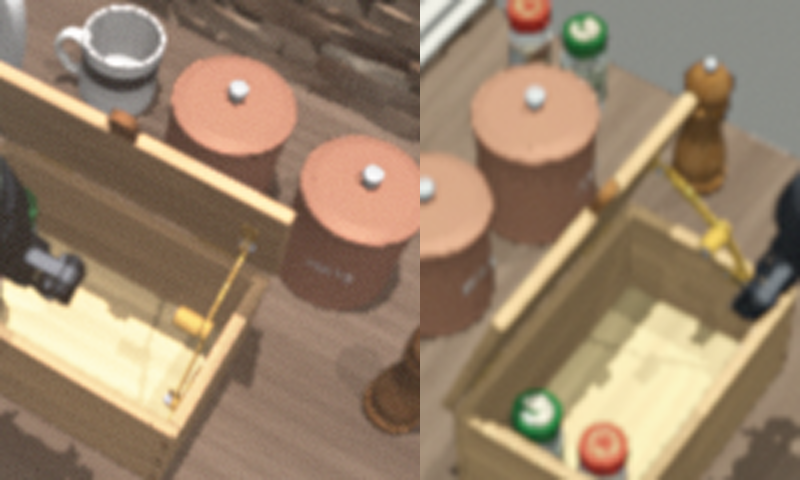

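Scene view: the lid stands alone, with the stay's pins at crop (247,243) and (168,398). In the side view the knuckle bulges to the robot's side, so the stay is locked. Next, the jar.

Run:
```python
from h import *
a=grab('scene');b=grab('side')
print(tri(a,(384.3,226.7),b,(358.4,148)))
o,v=ray(b,(358.4,148));print(o+v*(-.2245-o[1])/v[1])
s=manip.state();M=R.from_quat(s['tcp_rot']).as_matrix()
t=1.67*8;M2=M@R.from_euler('z',t,degrees=True).as_matrix();print(M2.round(3))
p=np.array(s['tcp_pos'])
for q in [(.47,.31,.2),(.509,.3066,.073)]: print((M2.T@(np.array(q)-p)/.025).round(2));p=np.array(q)
```

```text
(array([ 0.54517119, -0.22787599,  0.18336558]), np.float64(0.003679427666043565))
[ 0.54488363 -0.2245      0.18951994]
[[ 0.91  -0.219  0.351]
 [-0.205 -0.976 -0.078]
 [ 0.36  -0.001 -0.933]]
[ -4.27 -16.93   3.6 ]
[-0.38 -0.2   5.3 ]
```

step_arm(
  commands=[
    [[0,0,0,0.84],[0,0,0,0.83],[-0.25,-1,0.2,0],[-0.25,-1,0.2,0],[-0.25,-1,0.2,0],[-0.25,-1,0.2,0],[-0.25,-1,0.2,0],[-0.25,-1,0.2,0],[-0.25,-1,0.2,0],[-0.25,-1,0.2,0],[-0.25,-1,0.2,0],[-0.25,-1,0.2,0]],
  ],
  hand=0.24,
)

```text
time_s: 24.9
tcp_pos: [0.4583, 0.1368, 0.2524]
tcp_rot: [0.977, -0.108, 0.182, 0.019]
force: [-0.0, 0.3, 1.0]
finger_gap: 0.0649
grasp_force: 0.0
```

step_arm(
  commands=[
    [[-0.25,-1,0.2,0],[-0.25,-1,0.2,0],[-0.25,-1,0.2,0],[-0.25,-1,0.2,0],[-0.25,-1,0.2,0],[-0.25,-1,0.2,0],[-0.25,-0.9,0.2,0],[0,0,0,0]],
  ],
)

```text
time_s: 25.7
tcp_pos: [0.4677, 0.3124, 0.2029]
tcp_rot: [0.978, -0.107, 0.181, 0.02]
force: [0.0, -0.4, -0.1]
finger_gap: 0.065
grasp_force: 0.0
```

Run:
```python
from h import *
show();to((.509,.3066,.073))
w=grab('wrist');print(proj(w,(.5075,.307,.096)),proj(w,(.5075,.307,.0)))
a=grab('scene');b=grab('side')
f=w['frame'];P=proj(w,(.5075,.307,.096)).astype(int);cv2.imwrite('pics/j1.png',f[:,:,::-1])
```

```text
25.7 [0.4677 0.3124 0.2029] [[0.912, -0.216, 0.349], [-0.202, -0.976, -0.077], [0.357, -0.0, -0.934]] [ 0.  -0.4 -0.1] 0.06497322504928549 0.0 [ 0.572  0.097  1.803 -0.306  1.     2.495]
(0.509, 0.3066, 0.073) [-0.3  -0.13  5.45]
[316.14206086 202.99967463] [317.13303218 211.43412285]
```

View pics/j1.png

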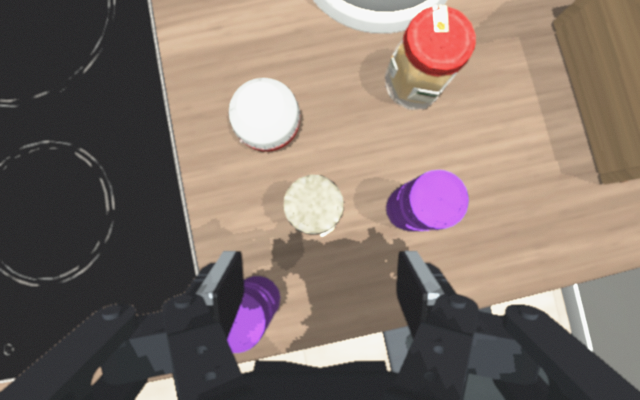

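The wrist view shows the cap at (313,204), where predicted. The purple jars at (250,300) and (438,200) are clear of the finger paths.

step_arm(
  commands=[
    [[-0.05,-0.03,0.9,0],[-0.05,-0.03,0.9,0],[-0.05,-0.03,0.9,0],[-0.05,-0.03,0.9,0],[-0.05,-0.03,0.9,0],[-0.05,0,0.6,0],[0,0,0.35,0],[0,0,0,0]],
  ],
)

```text
time_s: 26.65
tcp_pos: [0.5095, 0.3031, 0.0739]
tcp_rot: [0.977, -0.109, 0.181, 0.02]
force: [-0.6, 0.0, -1.1]
finger_gap: 0.0649
grasp_force: 0.0
```

step_arm(
  commands=[
    [[0,0,0,0],[0,0,0,0],[0,0,0,0],[0,0,0,0],[0,0,0,0]],
  ],
  hand=1,
  squeeze=30,
)

```text
time_s: 27.15
tcp_pos: [0.5106, 0.3047, 0.0762]
tcp_rot: [0.977, -0.108, 0.183, 0.019]
force: [-1.0, 0.3, 4.8]
finger_gap: 0.0421
grasp_force: 30.5
```

Run:
```python
from h import *
show();to((.478,.28,.25),(.46,-.09,.27),(.529,-.125,.25),(.529,-.125,.0925))
```

```text
27.15 [0.5106 0.3047 0.0762] [[0.91, -0.219, 0.353], [-0.205, -0.976, -0.077], [0.361, -0.003, -0.932]] [-1.   0.3  4.8] 0.04213208394313871 30.53329597300035 [ 0.515  0.334  1.824 -0.366  0.737  2.549]
(0.478, 0.28, 0.25) [ 1.53  1.23 -6.87]
(0.46, -0.09, 0.27) [ 2.67 14.6   0.13]
(0.529, -0.125, 0.25) [2.51 0.76 1.83]
(0.529, -0.125, 0.0925) [-2.28  0.02  5.87]
```

step_arm(
  commands=[
    [[0.22,0.18,-0.6,0],[0.22,0.18,-0.98,0],[0.22,0.18,-0.98,0],[0.22,0.18,-0.98,0],[0.22,0.18,-0.98,0],[0.22,0.18,-0.98,0],[0.22,0.18,-0.98,0],[0.18,0.7,-0.3,0],[0.18,0.97,0,0],[0.18,0.97,0,0],[0.18,0.97,0,0],[0.18,0.97,0,0]],
  ],
)

```text
time_s: 28.35
tcp_pos: [0.4727, 0.1613, 0.254]
tcp_rot: [0.977, -0.108, 0.181, 0.02]
force: [-0.1, 0.3, -0.7]
finger_gap: 0.0426
grasp_force: 30.6
```

step_arm(
  commands=[
    [[0.18,0.97,0,0],[0.18,0.97,0,0],[0.18,0.97,0,0],[0.18,0.97,0,0],[0.18,0.97,0,0],[0.18,0.97,0,0],[0.18,0.97,0,0],[0.18,0.97,0,0],[0.18,0.97,0,0],[0.18,0.97,0,0],[0.1,0.3,0,0],[0,0,0,0]],
  ],
)

```text
time_s: 29.55
tcp_pos: [0.4618, -0.0921, 0.2712]
tcp_rot: [0.977, -0.11, 0.181, 0.02]
force: [0.1, 0.9, -0.2]
finger_gap: 0.0423
grasp_force: 30.5
```

Run:
```python
from h import *
show();to((.5415,-.1305,.24),(.5415,-.1305,.105),(.5415,-.1305,.0905));boss()
```

```text
29.55 [ 0.4618 -0.0921  0.2712] [[0.91, -0.222, 0.35], [-0.207, -0.975, -0.078], [0.358, -0.001, -0.934]] [ 0.1  0.9 -0.2] 0.04231723571381852 30.504515697612078 [-0.43  -0.286  2.003  0.086  1.067  1.337]
(0.5415, -0.1305, 0.24) [2.77 0.79 2.4 ]
(0.5415, -0.1305, 0.105) [-1.94  0.01  5.04]
(0.5415, -0.1305, 0.0905) [-0.21  0.    0.54]
[[], [(np.int32(55), np.float64(355.3), np.float64(143.4))]]
```

step_arm(
  commands=[
    [[0.69,0.2,0.6,0],[0.69,0.2,0.6,0],[0.69,0.2,0.6,0],[0.7,0.19,0.6,0],[-0.32,0,0.84,0],[-0.32,0,0.84,0],[-0.32,0,0.84,0],[-0.32,0,0.84,0],[-0.32,0,0.84,0],[-0.32,0,0.84,0],[-0.03,0,0.08,0],[-0.03,0,0.08,0]],
  ],
)

```text
time_s: 30.85
tcp_pos: [0.5424, -0.1283, 0.101]
tcp_rot: [0.977, -0.108, 0.181, 0.019]
force: [0.3, 0.2, -0.5]
finger_gap: 0.0427
grasp_force: 30.6
```

step_arm(
  commands=[
    [[-0.03,0,0.08,0],[-0.03,0,0.08,0],[-0.03,0,0.08,0],[0,0,0,0]],
  ],
)

```text
time_s: 31.25
tcp_pos: [0.5427, -0.1296, 0.0953]
tcp_rot: [0.977, -0.109, 0.182, 0.02]
force: [-0.8, -0.3, -0.4]
finger_gap: 0.0423
grasp_force: 30.6
```

Run:
```python
from h import *
show();to((.5415,-.1305,.0905))
```

```text
31.25 [ 0.5427 -0.1296  0.0953] [[0.91, -0.219, 0.351], [-0.205, -0.976, -0.078], [0.36, -0.001, -0.933]] [-0.8 -0.3 -0.4] 0.04229508317715795 30.621037198216072 [-0.431  0.168  1.987  0.129  0.63   1.27 ]
(0.5415, -0.1305, 0.0905) [-0.1   0.05  0.17]
```

step_arm(
  commands=[
    [[-0.03,0,0.07,0],[-0.03,0,0.07,0],[0,0,0,0]],
  ],
)

```text
time_s: 31.55
tcp_pos: [0.5421, -0.1294, 0.0908]
tcp_rot: [0.977, -0.109, 0.181, 0.02]
force: [0.5, 0.2, -1.1]
finger_gap: 0.0422
grasp_force: 30.6
```

step_arm(
  commands=[
    [[-0.02,0,0.05,0],[0,0,0,0]],
  ],
)

```text
time_s: 31.75
tcp_pos: [0.5428, -0.1296, 0.0903]
tcp_rot: [0.977, -0.109, 0.182, 0.02]
force: [-0.5, 0.0, 1.7]
finger_gap: 0.042
grasp_force: 30.7
```

step_arm(
  commands=[
    [[0,0,0.02,0],[0,0,0,0]],
  ],
)

```text
time_s: 31.95
tcp_pos: [0.5433, -0.1297, 0.0902]
tcp_rot: [0.977, -0.109, 0.183, 0.02]
force: [-1.8, 1.5, 5.1]
finger_gap: 0.0421
grasp_force: 30.9
```

step_arm(
  commands=[
    [[0,0,0,0],[0,0,0,0],[0,0,0,0],[0,0,-0.4,0],[0,0,-0.8,0],[0,0,-1,0],[0,0,-1,0],[0,0,-1,0],[0,0,-1,0],[0,0,-1,0],[0,0,-0.5,-0.84],[0,0,0,-0.83]],
  ],
  hand=0.24,
)

```text
time_s: 33.15
tcp_pos: [0.4845, -0.1169, 0.2493]
tcp_rot: [0.983, 0.008, 0.181, 0.042]
force: [0.0, 0.4, -0.0]
finger_gap: 0.0649
grasp_force: 0.0
```

Run:
```python
from h import *
show();a,b=boss()
print('pin',plane(a,(376,252.7),.111))
w=grab('wrist');cv2.imwrite('pics/w3.png',w['frame'][:,:,::-1])
print('jar exp',proj(b,(.5395,-.1275,.11)),proj(b,(.5395,-.1275,.014)),'boss exp',proj(b,(.546,-.2255,.18)),proj(a,(.546,-.2255,.18)))
c=np.hstack([cv2.resize(a['frame'][150:270,330:425,::-1],(400,505)),cv2.resize(b['frame'][100:220,285:380,::-1],(400,505),interpolation=cv2.INTER_CUBIC)])
cv2.imwrite('pics/l5.png',c)
to((.527,-.216,.2295),(.538,-.218,.2015))
```

```text
33.15 [ 0.4845 -0.1169  0.2493] [[0.935, 0.001, 0.356], [0.032, -0.996, -0.081], [0.354, 0.086, -0.931]] [ 0.   0.4 -0. ] 0.064910672803252 0.0 [-0.465 -0.198  1.984  0.105  0.995  1.048]
[[], [(np.int32(48), np.float64(354.6), np.float64(142.7))]]
pin [ 0.50498335 -0.23700032  0.111     ]
jar exp [343.68294005 180.72482791] [342.59402055 195.41480401] boss exp [358.09917687 149.35112303] [383.8750221  226.02061804]
(0.527, -0.216, 0.2295) [1.3  3.91 1.54]
(0.538, -0.218, 0.2015) [ 0.02 -0.01  1.21]
```

View pics/l5.png

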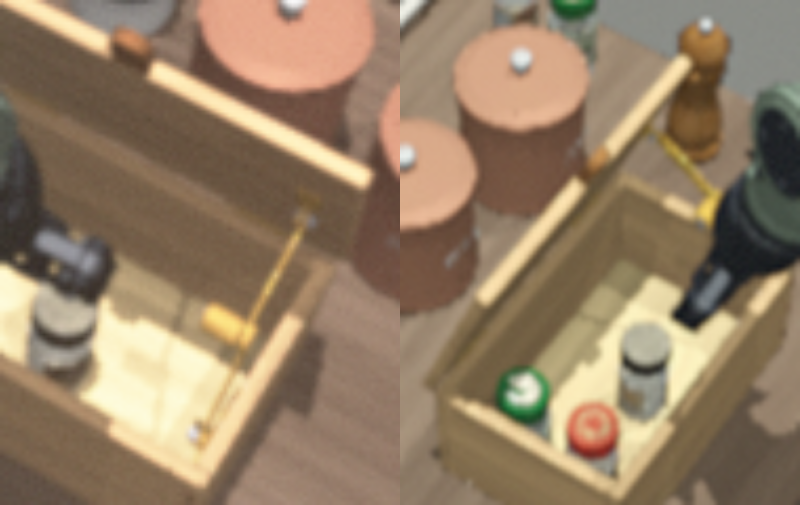

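The jar stands upright on the chest floor. The boss is at scene (384,227), where expected. Now I'll go to the knuckle with closed fingers.

step_arm(
  commands=[
    [[0.26,0.97,0.42,0],[0.26,0.97,0.42,0],[0.26,0.97,0.42,0],[0.27,0.96,0.41,0],[0,0,0.3,0],[0,0,0.3,0],[0,0,0.2,0],[0,0,0,0]],
  ],
  hand=1,
)

```text
time_s: 34.1
tcp_pos: [0.529, -0.2155, 0.2036]
tcp_rot: [0.983, 0.006, 0.177, 0.04]
force: [-0.6, 0.8, 0.4]
finger_gap: 0.0001
grasp_force: 0.0
```

step_arm(
  commands=[
    [[0,0,0.1,0],[0,0,0.1,0],[0,0,0,0]],
  ],
)

```text
time_s: 34.4
tcp_pos: [0.5315, -0.217, 0.2005]
tcp_rot: [0.983, 0.006, 0.178, 0.041]
force: [-0.2, 0.8, -0.1]
finger_gap: -0.0002
grasp_force: 0.0
```

Run:
```python
from h import *
show();a,b=boss()
M=R.from_quat(manip.state()['tcp_rot']).as_matrix()
for i in range(6):
    t=1.06-.08*i;u=t-.08;d=.077*np.array([np.cos(u)-np.cos(t),0,np.sin(u)-np.sin(t)]);print((M.T@d/.025).round(3))
```

```text
34.4 [ 0.5315 -0.217   0.2005] [[0.936, -0.003, 0.351], [0.026, -0.997, -0.078], [0.35, 0.082, -0.933]] [-0.2  0.8 -0.1] -0.0002482178889328634 0.0 [-0.612  0.043  1.867  0.178  0.898  0.859]
[[], [(np.int32(26), np.float64(351.8), np.float64(138.0)), (np.int32(8), np.float64(368.1), np.float64(160.8))]]
[ 0.151 -0.011  0.194]
[ 0.135 -0.013  0.205]
[ 0.119 -0.014  0.216]
[ 0.101 -0.015  0.224]
[ 0.083 -0.016  0.232]
[ 0.064 -0.017  0.237]
```

step_arm(
  commands=[
    [[0.2,0,0.1,0],[0.1,0,0.12,0],[0,0,0,0]],
  ],
)

```text
time_s: 34.8
tcp_pos: [0.5411, -0.2178, 0.1983]
tcp_rot: [0.983, 0.006, 0.179, 0.041]
force: [-0.3, 1.1, 0.9]
finger_gap: -0.0001
grasp_force: 0.9
```

step_arm(
  commands=[
    [[0.1,0,0.12,0],[0,0,0,0]],
  ],
)

```text
time_s: 35.0
tcp_pos: [0.5442, -0.2178, 0.196]
tcp_rot: [0.983, 0.006, 0.178, 0.041]
force: [-0.8, 0.4, 1.4]
finger_gap: -0.0001
grasp_force: 0.9
```

step_arm(
  commands=[
    [[0.12,-0.01,0.21,0],[0.1,-0.01,0.22,0],[0,0,0,0]],
  ],
)

```text
time_s: 35.3
tcp_pos: [0.5532, -0.218, 0.1872]
tcp_rot: [0.983, 0.006, 0.178, 0.041]
force: [-0.5, 0.1, 1.3]
finger_gap: 0.0
grasp_force: 0.5
```

Run:
```python
from h import *
show();a,b=boss()
for im,c in((a,(387,228)),):
    h=cv2.cvtColor(im['frame'],cv2.COLOR_RGB2HSV);m=((h[:,:,0]>12)&(h[:,:,0]<32)&(h[:,:,1]>170)&(h[:,:,2]>110)).astype(np.uint8)
    n,l,st,ce=cv2.connectedComponentsWithStats(m)
    print([(st[i],ce[i].round(1)) for i in range(1,n) if st[i,4]>4 and np.hypot(*(ce[i]-c))<40])
B=np.array(manip.state()['tcp_pos'])+.023*R.from_quat(manip.state()['tcp_rot']).as_matrix()[:,2];print('B',B,proj(a,B),proj(b,B))
cv2.imwrite('pics/k_a.png',a['frame'][:,:,::-1])
print('tab exp lid',proj(b,(.5895,-.119,.33)))
f=b['frame'];h=cv2.cvtColor(f,cv2.COLOR_RGB2HSV);m=((h[:,:,0]<14)&(h[:,:,1]>120)&(h[:,:,2]>70)).astype(np.uint8)
n,l,st,ce=cv2.connectedComponentsWithStats(m)
print([(st[i],ce[i].round(1)) for i in range(1,n) if st[i,4]>8 and np.hypot(*(ce[i]-(331,138)))<25])
```

```text
35.3 [ 0.5532 -0.218   0.1872] [[0.937, -0.003, 0.351], [0.026, -0.997, -0.078], [0.35, 0.082, -0.933]] [-0.5  0.1  1.3] 6.481729819489164e-06 0.4596279747784138 [-0.588  0.103  1.832  0.171  0.869  0.883]
[[], [(np.int32(28), np.float64(349.4), np.float64(136.8))]]
[]
B [ 0.56093662 -0.21975965  0.16607859] [383.78706096 222.94894747] [353.36826893 150.94821339]
tab exp lid [331.78265507 136.13026958]
[]
```

step_arm(
  commands=[
    [[0.09,-0.01,0.22,0],[0.07,-0.01,0.23,0],[0,0,0,0]],
  ],
)

```text
time_s: 35.7
tcp_pos: [0.5607, -0.2182, 0.178]
tcp_rot: [0.983, 0.006, 0.178, 0.041]
force: [0.4, -0.0, -0.3]
finger_gap: 0.0
grasp_force: 0.1
```

Run:
```python
from h import *
show();a,b=boss()
B=np.array(manip.state()['tcp_pos'])+.023*R.from_quat(manip.state()['tcp_rot']).as_matrix()[:,2];print('B',B,np.hypot(B[0]-.505,B[2]-.111),np.arctan2(B[2]-.111,B[0]-.505))
cv2.imwrite('pics/k_b.png',a['frame'][:,:,::-1])
# lid tab: reddish-brown blob
for im,c,n0 in((a,(361,161),'scene'),(b,(332,138),'side')):
    x,y=c;p=im['frame'][y-14:y+15,x-14:x+15].astype(int);m=(p[:,:,0]-p[:,:,2]>60)&(p[:,:,0]-p[:,:,1]>35)&(p[:,:,0]<190)
    ys,xs=np.nonzero(m);print(n0,m.sum(),xs.mean()+x-14 if m.any() else 0,ys.mean()+y-14 if m.any() else 0)
k=cv2.imread('pics/l5.png')
```

```text
35.7 [ 0.5607 -0.2182  0.178 ] [[0.937, -0.003, 0.35], [0.026, -0.997, -0.078], [0.35, 0.082, -0.933]] [ 0.4 -0.  -0.3] 4.499118075199222e-05 0.05205752793699503 [-0.58   0.13   1.824  0.17   0.85   0.889]
[[], [(np.int32(16), np.float64(349.2), np.float64(137.0)), (np.int32(11), np.float64(366.0), np.float64(159.5))]]
B [ 0.56855936 -0.21990454  0.15687783] 0.0783872889157245 0.6252146014187167
scene 0 0 0
side 21 328.0952380952381 133.66666666666666
```

step_arm(
  commands=[
    [[0,0,-0.5,0],[0,0,-1,0],[0,0,-1,0],[-0.3,-0.3,-1,0],[-0.5,-1,-0.5,0],[-0.5,-1,-0.5,0],[-0.5,-1,0,0],[-0.5,-1,0,0],[0,0,0,0]],
  ],
  hand=0.35,
)

```text
time_s: 36.7
tcp_pos: [0.4654, -0.1011, 0.2542]
tcp_rot: [0.983, 0.007, 0.178, 0.04]
force: [-0.4, -0.2, -0.7]
finger_gap: 0.0553
grasp_force: 0.0
```

Run:
```python
from h import *
show();a,b=boss()
print('locked exp side',(358.4,148.0),'folded exp',proj(b,(.5685,-.2255,.157)),proj(a,(.5685,-.2255,.157)),'locked scene',(384.4,227.2))
# yellow in both with saturation
for im,c in((a,(384,224)),(b,(356,150))):
    f=im['frame'].astype(int);h=cv2.cvtColor(im['frame'],cv2.COLOR_RGB2HSV)
    m=((f[:,:,0]-f[:,:,2]>105)&(h[:,:,0]>14)&(h[:,:,0]<30)).astype(np.uint8)
    n,l,st,ce=cv2.connectedComponentsWithStats(m)
    print([(int(st[i,4]),ce[i].round(1).tolist()) for i in range(1,n) if st[i,4]>3 and np.hypot(*(ce[i]-c))<35])
    cv2.imwrite('pics/f%d.png'%c[0],im['frame'][:,:,::-1])
    o=cv2.imread('pics/l5.png')
```

```text
36.7 [ 0.4654 -0.1011  0.2542] [[0.937, -0.0, 0.35], [0.028, -0.997, -0.076], [0.349, 0.081, -0.934]] [-0.4 -0.2 -0.7] 0.05525064735286996 0.0 [-0.45  -0.255  2.016  0.098  1.026  1.07 ]
[[], [(np.int32(14), np.float64(349.1), np.float64(136.9)), (np.int32(27), np.float64(352.6), np.float64(149.3))]]
locked exp side (358.4, 148.0) folded exp [352.26904057 150.49374935] [386.65318278 223.48786598] locked scene (384.4, 227.2)
[(64, [386.9, 223.8]), (7, [378.1, 253.7])]
[(26, [352.7, 149.5])]
```

Run:
```python
from h import *
a=grab('scene');b=grab('side');c=[]
old=cv2.imread('pics/l5.png')
for im,p,n in((a,(361,161),'s'),(b,(331,139),'d')):
    x,y=p;f=im['frame'][y-12:y+13,x-12:x+13].astype(float)
    h=cv2.cvtColor(im['frame'],cv2.COLOR_RGB2HSV)[y-12:y+13,x-12:x+13]
    m=((h[:,:,0]<13)&(h[:,:,1]>125)).astype(np.uint8)
    k,l,st,ce=cv2.connectedComponentsWithStats(m)
    print(n,[(int(st[i,4]),(ce[i]+[x-12,y-12]).round(1).tolist(),st[i,:4].tolist()) for i in range(1,k) if st[i,4]>3])
for phi in (1.2,1.24,1.28):
    P=(.6505-.212*np.cos(phi),-.119,.125+.212*np.sin(phi));print(phi,proj(a,P).round(1),proj(b,P).round(1))
print(tri(a,(386.9,223.8),b,(352.65,149.4)))
```

```text
s [(23, [360.2, 160.3], [8, 9, 8, 6])]
d []
1.2 [357.3 164.2] [335.9 139.8]
1.24 [359.2 161. ] [333.8 138.1]
1.28 [361.1 157.9] [331.7 136.5]
(array([ 0.56725862, -0.22704016,  0.16096854]), np.float64(0.0024627244279480194))
```

```bash
python3 -c "
from h import *;to((.51,-.1185,.33),(.581,-.1185,.320))"
```

```text
(0.51, -0.1185, 0.33) [ 2.59  0.79 -2.12]
(0.581, -0.1185, 0.32) [ 2.52 -0.04  1.37]
```

step_arm(
  commands=[
    [[0.65,0.2,-0.53,0],[0.65,0.2,-0.53,0],[0.65,0.2,-0.53,0],[0.65,0.2,-0.53,0],[0.5,0,0.28,0],[0.5,0,0.28,0],[0.5,0,0.28,0],[0.5,0,0.28,0],[0.5,0,0.25,0],[0,0,0,0]],
  ],
)

```text
time_s: 37.9
tcp_pos: [0.5816, -0.1202, 0.3184]
tcp_rot: [0.983, 0.005, 0.178, 0.041]
force: [0.0, 0.1, 0.6]
finger_gap: 0.0555
grasp_force: 0.0
```

Run:
```python
from h import *
show();to((.581,-.1185,.32))
w=grab('wrist');h=cv2.cvtColor(w['frame'],cv2.COLOR_RGB2HSV)
m=((h[:,:,0]<14)&(h[:,:,1]>120)&(h[:,:,2]>40)).astype(np.uint8)
n,l,st,ce=cv2.connectedComponentsWithStats(m)
print([(st[i].tolist(),ce[i].round(0).tolist()) for i in range(1,n) if st[i,4]>250])
for phi in (1.2,1.25,1.28): print(phi,proj(w,(.6505-.218*np.cos(phi),-.119,.131+.218*np.sin(phi))))
```

```text
37.9 [ 0.5816 -0.1202  0.3184] [[0.936, -0.004, 0.351], [0.025, -0.997, -0.078], [0.35, 0.082, -0.933]] [0.  0.1 0.6] 0.0554522567782763 0.0 [-0.379 -0.026  1.684  0.063  1.121  1.164]
(0.581, -0.1185, 0.32) [ 0.   -0.06 -0.07]
[([533, 0, 43, 20, 586], [552.0, 8.0]), ([0, 192, 43, 40, 901], [18.0, 210.0]), ([289, 239, 57, 41, 385], [324.0, 256.0])]
1.2 [322.18167464 313.84918065]
1.25 [323.00118668 286.5037251 ]
1.28 [323.44391494 269.08268115]
```

step_arm(
  commands=[
    [[0.1,0,0,0],[0,0,0,0],[0,0,0,0],[0,0,0,0],[0,0,0,0]],
  ],
  hand=1,
  squeeze=30,
)

```text
time_s: 38.45
tcp_pos: [0.5825, -0.1187, 0.3201]
tcp_rot: [0.983, 0.006, 0.179, 0.041]
force: [-2.0, 1.9, 3.0]
finger_gap: 0.0233
grasp_force: 30.0
```

Run:
```python
from h import *
show();lid()
s=manip.state();p=np.array(s['tcp_pos']);M=R.from_quat(s['tcp_rot']).as_matrix()
c=np.array([.6505,p[2]*0+.1195]);r=np.hypot(c[0]-p[0],p[2]-c[1]);a=np.arctan2(p[2]-c[1],c[0]-p[0]);print(r,a)
N=16;t=np.linspace(a,.03,N+1)
for i in range(N):
    d=r*np.array([np.cos(t[i])-np.cos(t[i+1]),0,np.sin(t[i+1])-np.sin(t[i])]);print((M.T@d/.025).round(2).tolist(),end=',')
```

```text
38.45 [ 0.5825 -0.1187  0.3201] [[0.936, -0.003, 0.352], [0.026, -0.997, -0.078], [0.351, 0.082, -0.933]] [-2.   1.9  3. ] 0.023290189395756278 29.95630066126978 [-0.376 -0.026  1.681  0.063  1.123  1.166]
phi 1.2447 tang -0.96 rad 3.54 [ 0.5825 -0.1187  0.3201]
0.21176492019168414 1.2439007179738735
[-0.64, -0.02, 0.0],[-0.64, -0.02, 0.05],[-0.63, -0.02, 0.1],[-0.62, -0.03, 0.15],[-0.61, -0.03, 0.19],[-0.6, -0.03, 0.24],[-0.58, -0.04, 0.28],[-0.55, -0.04, 0.33],[-0.53, -0.04, 0.37],[-0.5, -0.04, 0.41],[-0.46, -0.05, 0.44],[-0.43, -0.05, 0.48],[-0.39, -0.05, 0.51],[-0.35, -0.05, 0.54],[-0.31, -0.05, 0.56],[-0.27, -0.05, 0.58],
```

step_arm(
  commands=[
    [[-0.3,-0.01,0,0],[-0.3,-0.01,0.02,0],[0,0,0,0]],
  ],
)

```text
time_s: 38.75
tcp_pos: [0.5682, -0.1188, 0.3148]
tcp_rot: [0.983, 0.006, 0.179, 0.041]
force: [-1.2, 2.5, 5.6]
finger_gap: 0.0234
grasp_force: 30.6
```

```bash
python3 -c "
from h import *;lid();boss()"
```

```text
phi 1.173 tang 1.11 rad 5.64 [ 0.5682 -0.1188  0.3148]
[[], [(np.int32(40), np.float64(351.0), np.float64(150.0)), (np.int32(9), np.float64(365.3), np.float64(160.0))]]
```

step_arm(
  commands=[
    [[-0.64,-0.02,0,0],[-0.63,-0.02,0.1,0],[-0.62,-0.03,0.15,0],[-0.61,-0.03,0.19,0],[-0.6,-0.03,0.24,0],[-0.58,-0.04,0.28,0],[-0.55,-0.04,0.33,0],[-0.53,-0.04,0.37,0],[-0.5,-0.04,0.41,0],[0,0,0,0]],
  ],
)

```text
time_s: 39.85
tcp_pos: [0.4613, -0.1192, 0.2157]
tcp_rot: [0.983, 0.006, 0.176, 0.041]
force: [3.9, -2.0, -4.4]
finger_gap: 0.0229
grasp_force: 30.2
```

Run:
```python
from h import *
lid()
s=manip.state();p=np.array(s['tcp_pos']);M=R.from_quat(s['tcp_rot']).as_matrix()
r=.212;a=np.arctan2(p[2]-.1195,.6505-p[0]);print(np.hypot(p[2]-.1195,.6505-p[0]),a)
N=9;t=np.linspace(a,.03,N+1)
for i in range(N):
    d=r*np.array([np.cos(t[i])-np.cos(t[i+1]),0,np.sin(t[i+1])-np.sin(t[i])]);print((M.T@d/.025).round(2).tolist(),end=',')
```

```text
phi 0.4725 tang -2.12 rad -5.42 [ 0.4613 -0.1192  0.2157]
0.21222944869857988 0.4703767270601474
[-0.3, -0.03, 0.29],[-0.28, -0.03, 0.3],[-0.27, -0.03, 0.32],[-0.25, -0.03, 0.33],[-0.24, -0.03, 0.34],[-0.22, -0.03, 0.35],[-0.2, -0.03, 0.36],[-0.18, -0.03, 0.37],[-0.16, -0.03, 0.38],
```

step_arm(
  commands=[
    [[-0.28,-0.03,0.29,0],[-0.26,-0.03,0.3,0],[-0.26,-0.03,0.32,0],[-0.25,-0.03,0.33,0],[-0.24,-0.03,0.34,0],[-0.22,-0.03,0.35,0],[-0.2,-0.03,0.36,0],[-0.14,-0.02,0.28,0],[-0.08,-0.01,0.16,0],[0,0,0,0]],
  ],
)

```text
time_s: 40.85
tcp_pos: [0.4414, -0.1193, 0.1363]
tcp_rot: [0.983, 0.006, 0.177, 0.04]
force: [-3.4, -1.8, -2.8]
finger_gap: 0.0229
grasp_force: 29.6
```

```bash
python3 -c "
from h import *;lid()"
```

```text
phi 0.0823 tang -3.11 rad 3.17 [ 0.4414 -0.1193  0.1363]
```

step_arm(
  commands=[
    [[-0.03,0,0.09,0],[-0.03,-0.01,0.09,0],[-0.03,-0.01,0.08,0],[0,0,0,0]],
  ],
)

```text
time_s: 41.25
tcp_pos: [0.4415, -0.1193, 0.1309]
tcp_rot: [0.983, 0.007, 0.176, 0.04]
force: [-14.1, -0.5, 9.4]
finger_gap: 0.0229
grasp_force: 31.2
```

step_arm(
  commands=[
    [[-0.02,0,0.05,0],[-0.02,0,0.05,0],[0,0,0,0]],
  ],
)

```text
time_s: 41.55
tcp_pos: [0.4422, -0.1195, 0.1301]
tcp_rot: [0.983, 0.007, 0.177, 0.04]
force: [-22.7, 4.2, 24.2]
finger_gap: 0.0231
grasp_force: 33.7
```

step_arm(
  commands=[
    [[-0.03,0,-0.06,0],[0,0,0,0],[0,0,0,0]],
  ],
)

```text
time_s: 41.85
tcp_pos: [0.4421, -0.1195, 0.1302]
tcp_rot: [0.983, 0.006, 0.179, 0.04]
force: [-6.0, 3.4, 8.1]
finger_gap: 0.0233
grasp_force: 31.9
```

step_arm(
  commands=[
    [[0,0,0,0],[0,0,0,0],[0,0,0,0],[-0.4,0,-0.2,0],[-0.8,0,-0.4,0],[-0.8,0,-0.4,0],[-0.8,0,-0.8,0],[-0.5,0,-0.8,0],[0,0,-0.8,0],[0,0,-0.8,0],[0,0,-0.5,0],[0,0,0,0]],
  ],
  hand=0.35,
)

```text
time_s: 43.05
tcp_pos: [0.3233, -0.1138, 0.212]
tcp_rot: [0.983, 0.006, 0.18, 0.043]
force: [-0.4, -0.1, -0.1]
finger_gap: 0.0555
grasp_force: 0.0
```

Run:
```python
from h import *
show()
a=grab('scene','end.png');o=cv2.imread('pics/scene0.png').astype(int);n=a['frame'][:,:,::-1].astype(int)
# lid corner check: template-match patches of the shut-lid picture around right corners, tab, hinges
for nm,(x,y) in {'frontright':(379,264),'backright':(411,212),'tab':(326,242),'hingeR':(391,202)}.items():
    t=o[y-8:y+9,x-8:x+9].astype(np.uint8);s=n[y-16:y+17,x-16:x+17].astype(np.uint8)
    r=cv2.matchTemplate(s,t,cv2.TM_CCOEFF_NORMED);_,v,_,l=cv2.minMaxLoc(r);print(nm,round(v,2),np.array(l)-8)
print('5mm up at front moves px',proj(a,(.467,-.262,.142))-proj(a,(.467,-.262,.137)))
for nm,(x,y) in {'purL':(185,175),'purR':(236,186),'red':(271,163),'timer':(233,150),'spoon':(428,292)}.items():
    t=o[y-8:y+9,x-8:x+9].astype(np.uint8);s=n[y-16:y+17,x-16:x+17].astype(np.uint8)
    r=cv2.matchTemplate(s,t,cv2.TM_CCOEFF_NORMED);_,v,_,l=cv2.minMaxLoc(r);print(nm,round(v,2),np.array(l)-8)
```

```text
43.05 [ 0.3233 -0.1138  0.212 ] [[0.935, -0.004, 0.354], [0.026, -0.996, -0.082], [0.353, 0.086, -0.932]] [-0.4 -0.1 -0.1] 0.0554936580005883 0.0 [-0.768 -0.623  2.326  0.209  1.125  0.731]
frontright 1.0 [0 0]
backright 1.0 [0 0]
tab 0.99 [0 0]
hingeR 1.0 [0 0]
5mm up at front moves px [ 0.30428768 -0.75964165]
purL 1.0 [0 0]
purR 0.99 [0 0]
red 0.97 [0 0]
timer 0.93 [-1  0]
spoon 1.0 [0 0]
```

The lid corners, tab and hinge sit exactly where they did when the chest was first shut, and the nearby objects haven't moved. Handing in.

```bash
python3 -c "
from cell import manip;print(manip.hand_in())"
```

```text
the job is handed in; nothing more can be done
None
```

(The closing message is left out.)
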